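Step the lot counter to 7

ROBOT

A 7-joint arm with a two-finger parallel gripper is mounted at the origin on the work surface. World frame = base frame: x ahead of the robot, y to its left, z up, the work surface at z = 0. Lengths are in m, angles in rad, forces in N, time in s.
With the tool pointing down it reaches from about 0.4 to 0.9 m from the base axis. Payload 5.5 kg.
Tool frame: the origin (TCP) lies between the finger pads; the fingertips stand 11 mm ahead of it and the grasp point (between the pads) lies 8 mm behind it (arm.tip_extent is the distance from the TCP to the fingertips, in m); x points along the fingers, y is the direction in which the jaws open and shut, and the axes are right-handed (so a half turn about x gives the same grasp; the last joint's range is limited). The gripper opens to 85 mm and grips with 20 to 120 N. Pads are 22 mm wide; open, the fingers measure 114 mm over their backs; the gripper's body (76 mm by 85 mm) begins 54 mm behind the grasp point. The pads swing forward as they close: fully open they stand 13 mm farther back than shut.
Start: joints at [-0.837, 0.501, -0.427, 1.55, 0.221, 1.138, -0.21], TCP at [0.295, 0.579, 0.242] pointing down, gripper open.
Joint ranges: [-2.88, 2.88], [-0.31, 2.03], [-1.54, 1.56], [0.2, 2.42], [-1.41, 4.55], [0.19, 2.02], [-2.57, 2.57]. Speed limits (rad/s): [2.57, 2.57, 3.14, 3.14, 3.14, 3.14, 3.14].

INTERFACE

Orientations are given as a rotation vector (axis times angle).
In Python, from station import arm gives the robot as it stands.
- The arm moves only by the shell command python3 -m crank 'ROWS'. ROWS is JSON, a list of rows, each a list of 7 numbers: the closure in counts, from 0 (fully open) to 255 (shut), then the shift along the world's x, y, z in m, then the turn, a rotation vector about the world's x, y, z in degrees. A call has 1 to 12 rows; each row shifts and turns the commanded pose from where the row before left it; what a row does not reach is not made up. A row lasts 1/12 s, in which the tool goes at most 41.7 mm and 7.16 degrees, less where a joint would pass 70% of its speed; a pose out of reach is approached as far as the arm can. A call with a gripper value outside its range is refused whole. The fingers move at their own pace and stop on an object; the grip force is fixed at half the most. Time passes only in rows, so rows that do not move let the fingers close. It gives the time, the measured TCP pose, the force and the opening at its end, in the units of the state.
- arm.get_obs(): the state, without advancing time (a new reading comes with each control period).
- arm.grab_frame(name): name is "scene" or "side" or "wrist"; returns the picture (400x640x3 uint8, red, green, blue); there is no depth.
- arm.camera_params(name): a dict with "K" (3x3 intrinsics, pixels), "k1" (the pictures are not rectified: a ray, as slopes to the right and down, at radius r is drawn at 1 + k1 r^2 times it, then the intrinsics apply), "xyz" and "rotation" of the camera in the world. Camera axes: x right, y up, looking along -z (the intrinsics and any distortion apply to the point x, -y, -z); pixel columns grow to the right and rows downward; lengths in m; the calibration is good to about 2 mm. A picture is of the moment at which its call begins: read the wrist's pose just before it. camera_params takes no time and is no camera call; for the wrist camera it gives the pose at the moment of the call.
- arm.hand_in(): hands the job in, once; it reports no verdict.
Trained networks look in the newest picture that a camera, given by its name, has taken for a name from the list of things; names that differ only in an ending like _2 or _b are one class to them, and where a whole thing is asked for, a point or a joint stands for the part that bears it (a point fixed in the world has none). Each returns a list of dicts, best first, with "conf" (0 to 1); they miss things now and then, are a little off and sometimes report something else, mostly with a low value. They report only what shows in the picture. A call takes as long as a camera call.
- arm.search_frame(target, camera): "extent" ([left, top, right, bottom] in pixels, round what is visible of it).
- arm.mark_of(target, camera): "location" ([row, column] in pixels: a listed point, or the origin of a listed thing).
The state is a dict: "time_s": time; "joint_pos": joint angles; "dq": joint speeds; "effort": joint torques, N m; "eef_pos": TCP position; "tool_rot": TCP orientation; "force": force on the tool from outside, world axes, zero at the start; "torque": the same for the moment, N m; "width": finger opening in m.
Only numpy, scipy, OpenCV 4.12 (cv2) and the standard library are available. Lean on these libraries where they do the work, as an engineer would, in place of code of your own. Each camera call takes 0.05 s, during which the arm holds its last target.

TASK

The next lot of raw amber is lot 7: press the round plunger of the lot counter, one stroke at a time, until the number 7 stands in its window between the two pointers, then leave the plunger released. Do not turn the number drum by touching it, and leave the jar, the amber lump, the mug, the loupe and the brush where they are.

Things in the scene. Friction and masses are not known exactly. Their poses are not given: they have to be found in the camera images.
- counter: the lot counter, a grey metal desk device bolted down, 150 x 205 mm on the table. Origin on the table under its middle; x axis to its back (at yaw 0 away from the robot), y to its left, z up. Left: a hooded white eight-sided drum with black numbers 1 to 8. Right: a housing 98 mm high with a round black plunger. All but the plunger cap stays below 121 mm above the table.
- window (a point): the middle of the drum face in the top window, the number that counts: 36.5 mm left of the counter's origin (its +y), 112 mm above the table. Numbers are upright for a reader at the counter's front (its -x). Two small black pointers left and right of the window mark its middle; only the number lying level between them counts.
- cap_top (a point): centre of the top of the plunger's black mushroom cap, 62 mm across, 17 mm thick, flat-topped, 146 mm above the table when up, 58 mm right of the counter's origin (its -y). It moves with the plunger. Press it straight down, for example with shut fingertips.
- plunger (a joint): how far the plunger is down, in m: 0 up, 0.018 fully down on a firm stop. Sprung, it comes up by itself. It takes 1 to 2 N at the start and up to about 5 N on the way down. The drum clicks over to the next number 9 to 12 mm down; the pawl takes the next tooth only after the plunger has come up to within 1 mm of the top.
- drum (a joint): angle of the number drum in rad: 0 with 1 in the window, growing by 0.785 for each number: n stands in the window at (n - 1) x 0.785, 7 at 4.712. A detent holds it at each number. Each full press and release advances it by one; it only counts up, and 8 is followed by 1 (the value goes on growing). It starts at one of the numbers 1 to 5.
- jar: a closed amber glass jar, 64 mm across, 100 mm high, loose, standing to the right of the counter; origin under its centre
- raw_lump: a loose lump of raw amber, about 80 mm across and 50 mm high, lying to the left of the counter; origin under its centre
- mug: a loose white mug, 80 mm across, 95 mm high; origin under its centre
- loupe: a loose round magnifier with a straight black handle, 145 mm long, 14 mm high, lying flat; origin under the lens
- brush: a loose hand brush lying flat on the table; origin on its underside

How it is judged:
On the way:
1. the plunger is pressed down far enough to click (value of joint plunger above 0.01 m).
At the end, for the whole second after the job is handed in: The number 7 stands in the window (drum at 4.71 rad, or one whole turn more, within 0.15 rad) and the plunger is up (within 2 mm) ((value of joint drum between 4.56 and 4.86 rad or value of joint drum between 10.84 and 11.15 rad) and value of joint plunger below 0.002 m); the robot touches nothing.
It fails at once if the robot touches the number drum itself (contact force between any of the fingers, the arm and drum above 0.5 N).
It fails at once if the jar, the lump, the mug, the loupe or the brush is shoved more than 30 mm (distance of any of jar, raw_lump, mug, loupe, brush from where it was at the start of the episode above 0.03 m).
It also fails if it takes over 54 s, if anything falls off the work surface, if the arm or the gripper's body presses on something with over 40 N, if the wrist force passes 120 N, or if a joint passes its speed limit or range.

## Working session

There is one attempt and no reset: what is moved stays moved. The work goes in short steps, Python scripts to look and compute and a shell command to move; the robot and the scene stay as the last step left them, time stands still between calls to the robot, and variables do not carry over. Pictures are saved under pics/ and viewed, and the job is handed in when it is done.

```bash
mkdir -p pics; cat > h.py <<'E'
import numpy as np, cv2
from station import arm
def snap(n,f):
    im=arm.grab_frame(n); cv2.imwrite('pics/'+f,im[:,:,::-1]); return im
def ray(n,u,v,p=None):
    p=p or arm.camera_params(n); K=np.array(p['K'])
    R=np.array(p['rotation']); 
    if R.shape!=(3,3): R=cv2.Rodrigues(R.astype(float))[0]
    d=np.array([(u-K[0,2])/K[0,0],(v-K[1,2])/K[1,1]]); s=d.copy()
    for _ in range(20): s=d/(1+p['k1']*(s@s))
    return np.array(p['xyz']),R@np.array([s[0],-s[1],-1])
def atz(n,u,v,z,p=None):
    o,r=ray(n,u,v,p); return o+r*(z-o[2])/r[2]
E
python3 - <<'E'
from h import *
for n in('scene','side'):
    snap(n,n+'0.png')
    for t,z in(('counter',0),('cap_top',.146),('window',.112),('jar',0),('raw_lump',0),('mug',0),('loupe',0),('brush',0)):
        for d in arm.mark_of(t,n)[:2]:
            r,c=d['location']; print(n,t,round(d['conf'],2),round(c),round(r),atz(n,c,r,z).round(3))
o=arm.get_obs();print(o['time_s'],o['eef_pos'],o['tool_rot'],o['force'],o['width'])
E
```

```text
scene counter 0.88 338 251 [ 0.539 -0.048  0.   ]
scene cap_top 0.85 322 243 [ 0.527 -0.108  0.146]
scene window 0.62 281 299 [ 0.52  -0.265  0.112]
scene window 0.58 351 225 [ 0.55  -0.013  0.112]
scene jar 0.56 278 296 [ 0.483 -0.239  0.   ]
scene raw_lump 0.9 372 211 [0.551 0.111 0.   ]
scene mug 0.72 376 116 [0.378 0.424 0.   ]
scene loupe 0.78 185 326 [ 0.34  -0.437  0.   ]
scene loupe 0.5 319 131 [0.261 0.264 0.   ]
scene brush 0.65 316 134 [0.26  0.249 0.   ]
side counter 0.9 310 214 [ 0.53  -0.053  0.   ]
side cap_top 0.74 315 172 [ 0.537 -0.113  0.146]
side window 0.73 302 194 [ 0.541 -0.018  0.112]
side window 0.58 317 173 [ 0.551 -0.154  0.112]
side jar 0.64 341 191 [ 0.487 -0.231  0.   ]
side raw_lump 0.51 282 242 [0.547 0.118 0.   ]
side mug 0.72 277 331 [0.374 0.437 0.   ]
side loupe 0.7 397 173 [ 0.332 -0.441  0.   ]
side loupe 0.6 306 213 [ 0.547 -0.051  0.   ]
side brush 0.82 342 295 [0.264 0.239 0.   ]
side brush 0.58 342 189 [ 0.488 -0.245  0.   ]
0.9 [0.29481054 0.57929365 0.24232941] [ 0.36918582  1.53911692 -0.36912528] [-0.16608968  0.76105568 -0.47393589] 0.08546957399764146
```

```bash
python3 - <<'E'
import cv2,numpy as np
a=cv2.imread('pics/scene0.png');b=cv2.imread('pics/side0.png')
cv2.imwrite('pics/s1.png',cv2.resize(a[190:330,250:420],None,fx=4,fy=4,interpolation=2))
cv2.imwrite('pics/s2.png',cv2.resize(b[140:260,240:380],None,fx=5,fy=5,interpolation=2))
E
```

```text
(no output)
```

View pics/scene0.png

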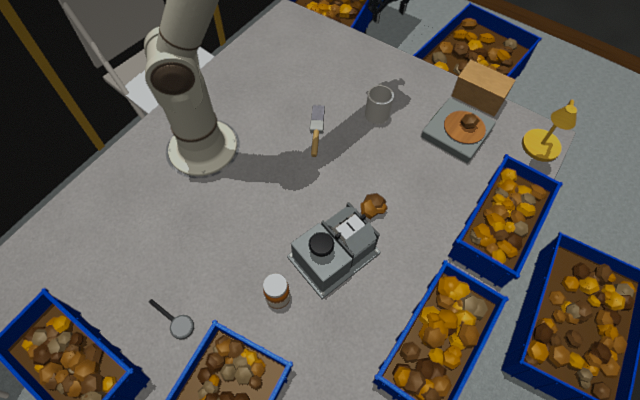

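View pics/s1.png

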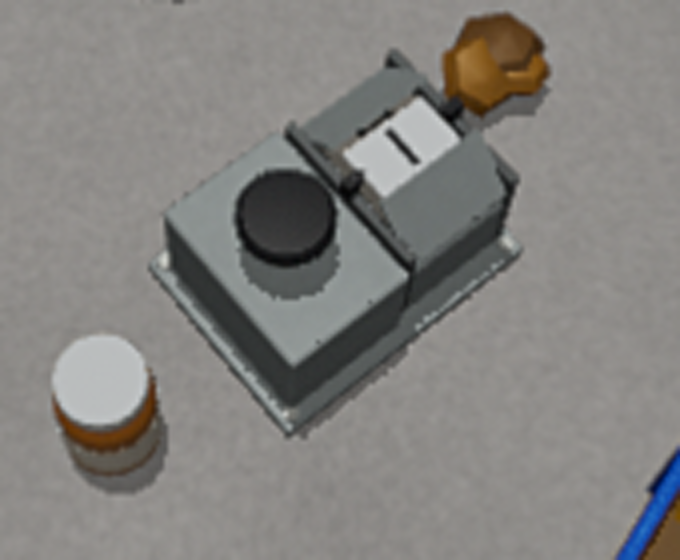

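View pics/s2.png

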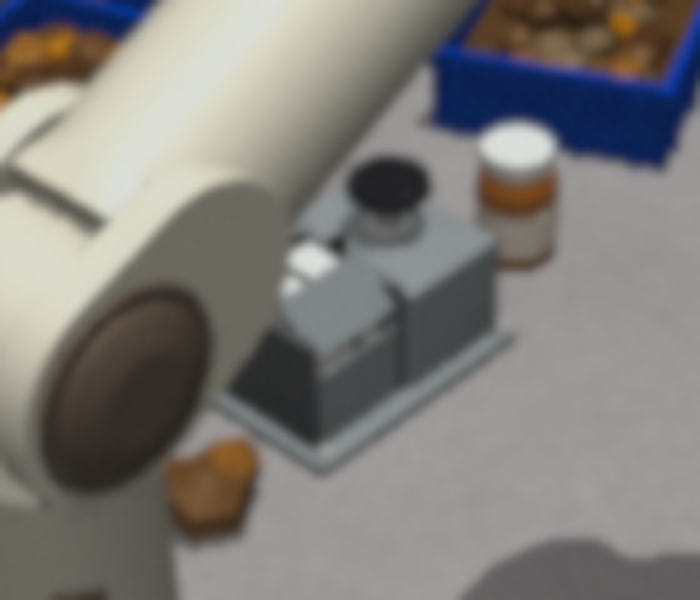

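The scene view shows the cap at about (321,243), which both cameras put at roughly (0.53, -0.11). The window seems to show a 1; I'll confirm that with the wrist camera. Moving over now with the fingers shutting.

```bash
python3 -m crank '[[255,0.013,-0.038,0.002],[255,0.013,-0.038,0.002,0,0,0]]' ; python3 -m crank '[[255,0.013,-0.038,0.002,0,0,0],[255,0.013,-0.038,0.002,0,0,0],[255,0.013,-0.038,0.002,0,0,0],[255,0.013,-0.038,0.002,0,0,0],[255,0.013,-0.038,0.002,0,0,0],[255,0.013,-0.038,0.002,0,0,0],[255,0.013,-0.038,0.002,0,0,0],[255,0.013,-0.038,0.002,0,0,0],[255,0.013,-0.038,0.002,0,0,0],[255,0.013,-0.038,0.002,0,0,0],[255,0.013,-0.038,0.002,0,0,0],[255,0.013,-0.038,0.002,0,0,0]]'
python3 - <<'E'
from h import *
p=arm.camera_params('wrist');snap('wrist','w1.png');im=arm.grab_frame('scene');cv2.imwrite('pics/sc1.png',im[:,:,::-1])
for t,z in(('counter',0),('cap_top',.146),('window',.112)):
    for d in arm.mark_of(t,'wrist')[:2]:
        r,c=d['location']; print(t,round(d['conf'],2),round(c),round(r),atz('wrist',c,r,z,p).round(3))
o=arm.get_obs();print(o['time_s'],o['eef_pos'],o['tool_rot'],o['force'],o['width'],p['xyz'])
E
```

```text
time_s: 1.9
eef_pos: [0.4512, 0.1215, 0.2669]
tool_rot: [0.369, 1.538, -0.368]
force: [0.9, -0.1, -0.8]
width: 0.0004
counter 0.76 228 273 [ 0.537 -0.054  0.   ]
cap_top 0.65 132 365 [ 0.521 -0.106  0.146]
2.15 [0.4506869  0.12373264 0.26645019] [ 0.36993607  1.53906101 -0.36895114] [-0.11871005  1.11370032  0.16926428] -0.00019253278454927432 [0.37498604 0.16049044 0.39896561]invalid input
```

View pics/w1.png

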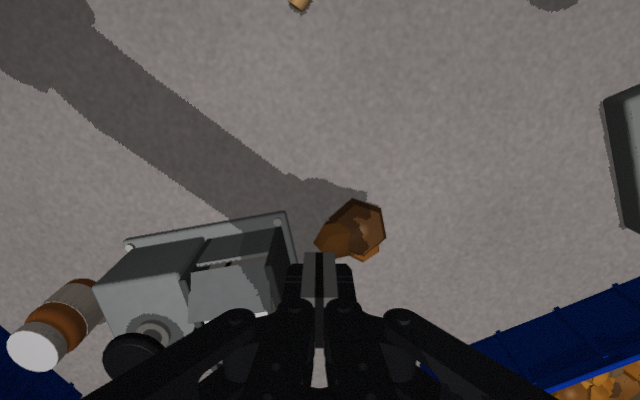

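The wrist view shows the cap at about (132,360), but the fingers hide the drum. Its fix of (0.521, -0.106) agrees with the others. My malformed first row was refused whole.

```bash
python3 - <<'E'
import cv2,numpy as np
a=cv2.imread('pics/scene0.png')[205:245,325:375];b=cv2.imread('pics/sc1.png')[190:300,280:400]
a=cv2.resize(a,(700,560),interpolation=cv2.INTER_CUBIC);
a=cv2.warpAffine(a,cv2.getRotationMatrix2D((350,280),0,1),(700,560));cv2.imwrite('pics/n0.png',a)
cv2.imwrite('pics/sc1c.png',cv2.resize(b,(600,550)))
E
```

```text
(no output)
```

View pics/n0.png

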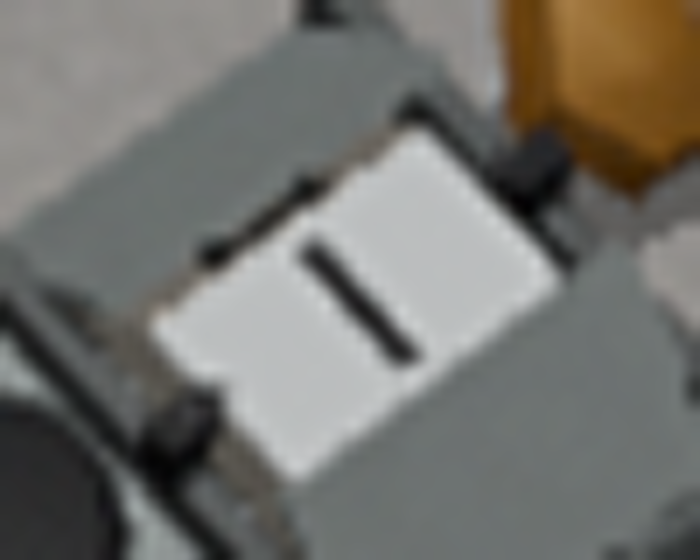

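View pics/sc1c.png

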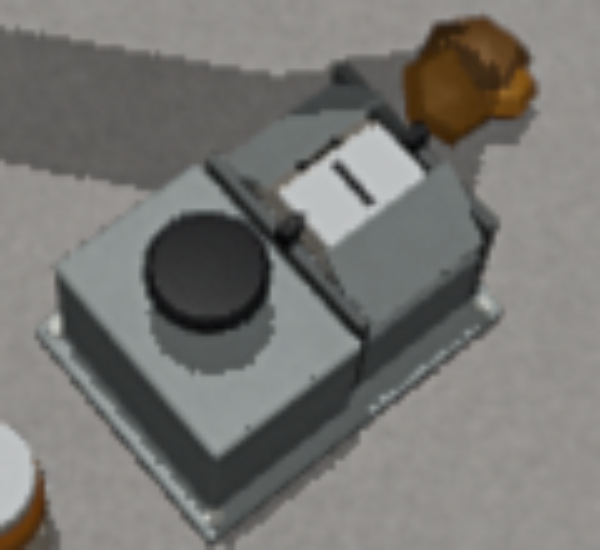

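The window clearly shows a 1 (a single bar), so 6 strokes are needed. I'll move over the cap and descend to just above it.

```bash
python3 -m crank '[[255,0.0127,-0.0385,0,0,0,0],[255,0.0127,-0.0385,0,0,0,0],[255,0.0127,-0.0385,0,0,0,0],[255,0.0127,-0.0385,0,0,0,0],[255,0.0127,-0.0385,0,0,0,0],[255,0.0127,-0.0385,0,0,0,0],[255,0,0,-0.03,0,0,0],[255,0,0,-0.03,0,0,0],[255,0,0,-0.03,0,0,0],[255,0,0,0,0,0,0],[255,0,0,0,0,0,0]]'
python3 - <<'E'
from h import *
snap('scene','sc2.png');snap('side','sd2.png')
for n in('scene','side'):
  print(n,[(d['conf'],d['location']) for d in arm.mark_of('cap_top',n)])
o=arm.get_obs();print(o['time_s'],o['eef_pos'],o['force'],o['width'])
a=cv2.imread('pics/sc2.png')[170:310,260:400];b=cv2.imread('pics/sd2.png')[120:260,240:380]
cv2.imwrite('pics/c2.png',np.hstack([cv2.resize(x,(400,400),interpolation=2) for x in(a,b)]))
E
```

```text
time_s: 3.07
eef_pos: [0.526, -0.1055, 0.1751]
tool_rot: [0.367, 1.544, -0.367]
force: [0.8, 0.3, 0.6]
width: -0.0003
scene [(0.9, [240.6, 321.6])]
side [(0.76, [173.7, 316.0])]
3.2667 [ 0.52876338 -0.10720302  0.17852919] [ 1.15059626 -0.07665122 -0.33609152] -0.00019248339527508748
```

View pics/c2.png

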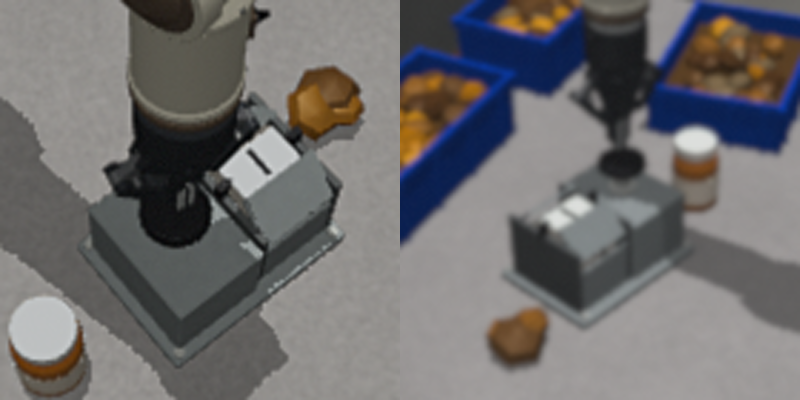

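The tool is centred over the cap, and the scene camera can still see the window with the arm here. First stroke, down to about 16 mm.

```bash
python3 -m crank '[[255,0,0,-0.015,0,0,0],[255,0,0,-0.01,0,0,0],[255,0,0,-0.006,0,0,0],[255,0,0,-0.006,0,0,0],[255,0,0,0,0,0,0],[255,0,0,0,0,0,0]]'
python3 - <<'E'
from h import *
snap('scene','sc3.png');snap('side','sd3.png')
o=arm.get_obs();print(o['time_s'],o['eef_pos'],o['force'],o['width'])
a=cv2.imread('pics/sc3.png')[170:310,260:400];b=cv2.imread('pics/sd3.png')[120:260,240:380]
cv2.imwrite('pics/c3.png',np.hstack([cv2.resize(x,(400,400),interpolation=2) for x in(a,b)]))
E
```

```text
time_s: 3.77
eef_pos: [0.5274, -0.1077, 0.1396]
tool_rot: [0.369, 1.539, -0.369]
force: [0.7, -0.3, 2.7]
width: -0.0002
3.8667 [ 0.52731796 -0.10767781  0.13971537] [2.1713941  0.48322159 1.96461245] 0.00015670803181387988
```

View pics/c3.png

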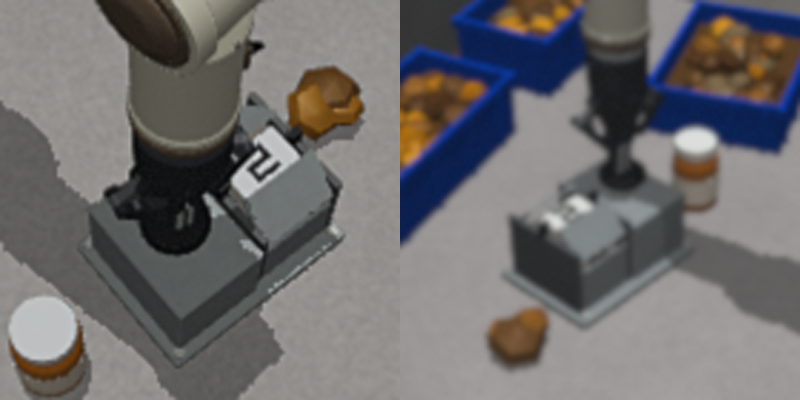

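The drum clicked to 2 with the plunger about 17 mm down. Now release and do the second stroke, then check.

```bash
python3 -m crank '[[255,0,0,0.012,0,0,0],[255,0,0,0.013,0,0,0],[255,0,0,0,0,0,0],[255,0,0,0,0,0,0],[255,0,0,0,0,0,0],[255,0,0,0,0,0,0],[255,0,0,-0.013,0,0,0],[255,0,0,-0.006,0,0,0],[255,0,0,-0.006,0,0,0],[255,0,0,0,0,0,0],[255,0,0,0,0,0,0]]'
python3 - <<'E'
from h import *
snap('scene','sc4.png');snap('side','sd4.png')
o=arm.get_obs();print(o['time_s'],o['eef_pos'],o['force'],o['width'])
a=cv2.imread('pics/sc4.png')[170:310,260:400];b=cv2.imread('pics/sd4.png')[120:260,240:380]
cv2.imwrite('pics/c4.png',np.hstack([cv2.resize(x,(400,400),interpolation=2) for x in(a,b)]))
E
```

```text
time_s: 4.78
eef_pos: [0.527, -0.1078, 0.1391]
tool_rot: [0.369, 1.54, -0.369]
force: [0.5, -0.0, 1.4]
width: 0.0002
4.8833 [ 0.52693347 -0.1077022   0.13907361] [0.54169791 0.17005793 2.53620467] 6.320011364270392e-06
```

View pics/c4.png

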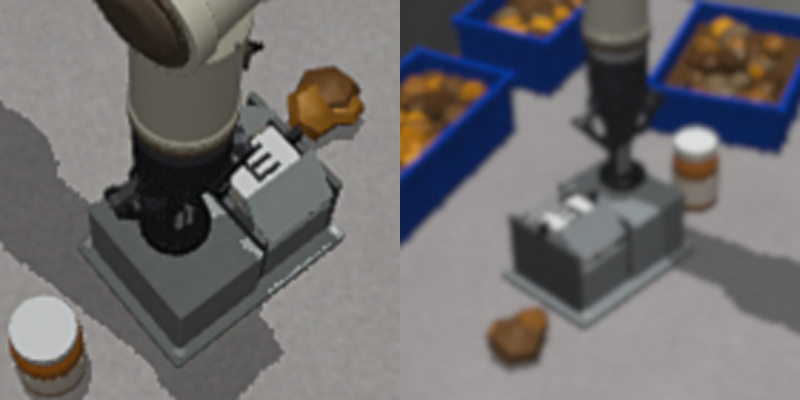

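The window now shows 3, so the same cycle works. Strokes three and four (to 5), then a look.

```bash
python3 -m crank '[[255,0,0,0.012,0,0,0],[255,0,0,0.013,0,0,0],[255,0,0,0,0,0,0],[255,0,0,0,0,0,0],[255,0,0,0,0,0,0],[255,0,0,0,0,0,0],[255,0,0,-0.013,0,0,0],[255,0,0,-0.006,0,0,0],[255,0,0,-0.006,0,0,0],[255,0,0,0,0,0,0],[255,0,0,0,0,0,0]]'
python3 -m crank '[[255,0,0,0.012,0,0,0],[255,0,0,0.013,0,0,0],[255,0,0,0,0,0,0],[255,0,0,0,0,0,0],[255,0,0,0,0,0,0],[255,0,0,0,0,0,0],[255,0,0,-0.013,0,0,0],[255,0,0,-0.006,0,0,0],[255,0,0,-0.006,0,0,0],[255,0,0,0,0,0,0],[255,0,0,0,0,0,0]]'
python3 - <<'E'
from h import *
snap('scene','sc5.png')
o=arm.get_obs();print(o['time_s'],o['eef_pos'],o['force'],o['width'])
a=cv2.imread('pics/sc5.png')[170:310,260:400]
cv2.imwrite('pics/c5.png',cv2.resize(a,(560,560),interpolation=2))
E
```

```text
time_s: 5.8
eef_pos: [0.527, -0.1077, 0.139]
tool_rot: [0.369, 1.539, -0.369]
force: [0.7, -0.6, 2.3]
width: 0.0002
time_s: 6.72
eef_pos: [0.527, -0.1077, 0.1391]
tool_rot: [0.369, 1.539, -0.369]
force: [1.1, -0.3, 1.1]
width: 0.0003
6.7667 [ 0.52700407 -0.10773678  0.13906592] [-0.14181538 -0.37132699  2.25011087] 2.4950822737263822e-05
```

View pics/c5.png

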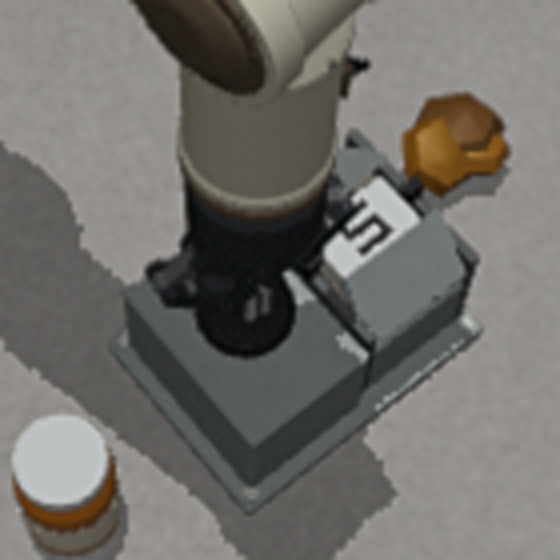

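The window shows 5 (mirrored compared with the earlier 2). Next stroke should bring up 6.

```bash
python3 -m crank '[[255,0,0,0.012,0,0,0],[255,0,0,0.013,0,0,0],[255,0,0,0,0,0,0],[255,0,0,0,0,0,0],[255,0,0,0,0,0,0],[255,0,0,0,0,0,0],[255,0,0,-0.013,0,0,0],[255,0,0,-0.006,0,0,0],[255,0,0,-0.006,0,0,0],[255,0,0,0,0,0,0],[255,0,0,0,0,0,0]]'
python3 - <<'E'
from h import *
snap('scene','sc6.png')
a=cv2.imread('pics/sc6.png')[170:310,260:400]
cv2.imwrite('pics/c6.png',cv2.resize(a,(560,560),interpolation=2))
E
```

```text
time_s: 7.68
eef_pos: [0.527, -0.1077, 0.1391]
tool_rot: [0.369, 1.539, -0.369]
force: [0.5, -1.1, 2.5]
width: -0.0002
```

View pics/c6.png

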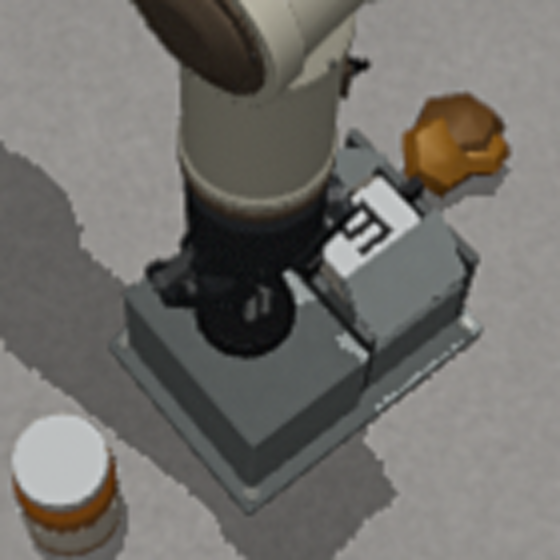

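The window shows 6. The last stroke goes down, then I release and retreat well clear.

```bash
python3 -m crank '[[255,0,0,0.012,0,0,0],[255,0,0,0.013,0,0,0],[255,0,0,0,0,0,0],[255,0,0,0,0,0,0],[255,0,0,0,0,0,0],[255,0,0,0,0,0,0],[255,0,0,-0.013,0,0,0],[255,0,0,-0.006,0,0,0],[255,0,0,-0.006,0,0,0],[255,0,0,0,0,0,0],[255,0,0,0,0,0,0]]'
python3 -m crank '[[255,0,0,0.02,0,0,0],[255,0,0,0.03,0,0,0],[255,0,0,0.03,0,0,0],[255,0,0,0.03,0,0,0],[255,-0.03,0,0,0,0,0],[255,-0.03,0,0,0,0,0],[255,-0.03,0,0,0,0,0],[255,0,0,0,0,0,0],[255,0,0,0,0,0,0],[255,0,0,0,0,0,0]]'
python3 - <<'E'
from h import *
snap('scene','sc7.png');snap('side','sd7.png')
for n in('scene','side'):
  print(n,[(d['conf'],d['location']) for d in arm.mark_of('cap_top',n)])
for t in('jar','raw_lump','mug','loupe','brush'):
    d=arm.mark_of(t,'scene')[:1]
    if d: r,c=d[0]['location']; print(t,atz('scene',c,r,0).round(3))
o=arm.get_obs();print(o['time_s'],o['eef_pos'],o['force'],o['width'])
a=cv2.imread('pics/sc7.png')[190:290,280:380];b=cv2.imread('pics/sd7.png')[140:240,260:360]
cv2.imwrite('pics/c7.png',np.hstack([cv2.resize(x,(400,400),interpolation=2) for x in(a,b)]))
E
```

```text
time_s: 8.65
eef_pos: [0.527, -0.1077, 0.1391]
tool_rot: [0.369, 1.539, -0.369]
force: [0.9, -0.6, 2.4]
width: 0.0001
time_s: 9.48
eef_pos: [0.4375, -0.1077, 0.2493]
tool_rot: [0.369, 1.539, -0.369]
force: [0.2, 0.2, -0.2]
width: -0.0002
scene [(0.68, [242.6, 320.6])]
side [(0.53, [174.2, 316.9]), (0.28, [173.6, 397.2])]
jar [ 0.48  -0.243  0.   ]
raw_lump [0.543 0.117 0.   ]
mug [0.37  0.422 0.   ]
loupe [ 0.339 -0.441  0.   ]
brush [0.259 0.251 0.   ]
9.9333 [ 0.43721522 -0.10765466  0.24916072] [0.63596414 0.55235993 0.23824997] 0.00014705767983814726
```

View pics/c7.png

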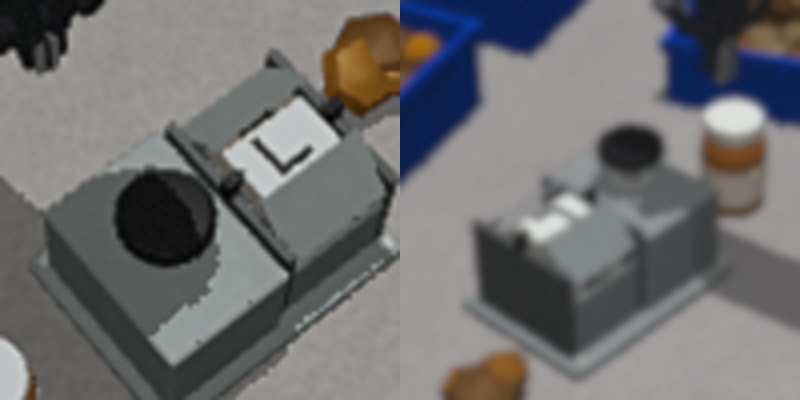

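The window shows a 7, read from the counter's front: the bar is at the far end running to the reader's left, with the stem on the right. The cap is back up and the loose things haven't moved. Handing in.

```bash
python3 -c "
from station import arm
print(arm.hand_in())"
```

```text
the job is handed in; nothing more can be done
None
```

The lot counter now shows 7 in its window, and the plunger is released and up. The drum started at 1, and I pressed the plunger six times with shut fingertips, each stroke about 17–18 mm down. I read the window in the camera pictures at 2, 3, 5, 6 and 7; I did not look at 4.

Last checks before hand-in:
- **Plunger:** the cap stood at its starting height in both the scene and side views.
- **Loose things:** the jar, lump, mug, loupe and brush were detected within about 10 mm of where they started, which is within detector noise.
- **Robot:** the arm was clear of everything at about 9.9 s, with the measured force below 1 N.

One malformed command (a row of four numbers) was refused before anything moved; no other check failed or disagreed.

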